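# Hold a magnifier in focus over a bushing on a squared pile

## Task

Build up the sample on the inspection stand: stack the plain loose plate squarely on the plate that already lies there, then stack the plate with the steel bushing squarely on top, leaving the bottom plate where it is. Then pick up the hand magnifier and hold it level, with its lens centred over the bushing and the middle of its rim at the height of the brass pointer on the post; finish still holding it there. Do not touch the pile or stand with the magnifier, keep the magnifier level while you carry it, and leave the pointer and the other things on the bench alone.

Things in the scene. Friction and masses are not known exactly. Their poses are not given: they have to be found in the camera images.
- stand: fixed inspection stand: a dark wooden board 230 x 85 x 20 mm with a slim steel post (10 mm diameter, top 166 mm above the bench) near its far end. Origin: on the bench, below the centre of the place for the pile, which is 60 mm from the board's near end; x runs along the board to the post, whose axis is at x = +140 mm; the pile is seated on the board's top, z = +20 mm
- base_plate: the bottom plate of the pile, loose, already on the stand, lengthwise along the board: wooden, 90 x 55 x 14 mm, 70 g. Origin: centre of its underside; x along its length, y across its width, z up; half a turn makes no difference
- plain_plate: plain loose wooden plate lying flat on the bench, the same size (90 x 55 x 14 mm, 70 g). Origin: centre of its underside; x along its length, y across its width, z up; half a turn makes no difference
- bushed_plate: loose wooden plate of the same size (90 x 55 x 14 mm, 70 g) lying flat on the bench, with a round steel bushing 18 mm across set flush in the middle of its upper face and a small dark hole on each side of it. Origin: centre of its underside; x along its length, y across its width, z up; half a turn makes no difference. It and the plain plate lie on either side of the stand, either way round
- bushing (a point): centre of the steel bushing, on the upper face of the bushed plate
- magnifier: hand magnifier lying flat on the bench: round lens in a dark steel rim 70 mm across and 16 mm thick, and a straight flat-sided wooden handle 100 mm long, 18 mm wide, 16 mm thick. 90 g. Origin: on its underside, below the lens centre; z is up (square to the lens), the handle lies along -x from x = -44 to -144 mm, its middle at x = -94 mm. It balances at about x = -58 mm
- lens (a point): centre of the lens, mid-thickness of the rim, 8 mm above the magnifier's underside
- focus_mark (a point): tip of the flat brass pointer (3 mm thick) that stands out 36 mm from the post's axis towards the pile, on a brass collar; marks the focal height, 112 to 148 mm above the bench from case to case. The collar is held by stiff friction
- wax_tin: round green wax tin, 67 mm across, 27 mm high, loose bystander; origin: centre of its underside
- walnut: dark walnut offcut, 35 x 63 x 23 mm, loose bystander; origin: centre of its underside
- dowel: short pale dowel, 12 mm across, 80 mm long, lying loose, a bystander; origin: middle of its underside
- dividers: steel dividers, 37 x 156 x 10 mm, lying loose, a bystander; origin: middle of its underside

How it is judged:
By the outcome, as a careful person would: the job done as asked, in the order asked, and still so for the second after the job is handed in, while the arm keeps its last pose, push and grip.
It also fails if it takes over 69 s, if anything falls off the work surface, if the arm or the gripper's body presses on something with over 40 N, if the wrist force passes 120 N, or if a joint passes its speed limit or range.

## Robot

A 6-joint arm with a two-finger parallel gripper is mounted at the origin on a cart in front of the work surface, level with it; the furniture and walls round the work are solid. World frame = base frame: x ahead of the robot, y to its left, z up, the work surface at z = 0. Lengths are in mm, angles in rad, forces in N, time in s.
With the tool pointing down it reaches from about 350 to 975 mm from the base axis. Payload 7.1 kg.
Tool frame: the origin (TCP) lies between the finger pads; the fingertips stand 17 mm ahead of it and the grasp point (between the pads) lies 2 mm behind it; z points along the fingers, y is the line along which they close (so a half turn about z gives the same grasp; the last joint's range is limited). The gripper opens to 88 mm and grips with 3 to 60 N. Pads are 20 mm wide; open, the fingers measure 115 mm over their backs; the gripper's body (75 mm by 178 mm) begins 61 mm behind the grasp point.
Start: joints at [1.314, 0.423, 1.63, -0, 1.089, -0.019], TCP at [147.197, 607.403, 239.675] pointing down, gripper open.
Joint ranges: [-3, 3], [-0.9, 2.11], [0.09, 2.58], [-1.31, 4.45], [0.11, 2.69], [-2.54, 2.54]. Speed limits (rad/s): [2.39, 2.39, 3.01, 3.14, 3.14, 3.14].

## Interface

Orientations are given as a rotation vector (axis times angle).
In Python, from workcell import ctrl gives the robot as it stands.
- The arm moves only by the shell command python3 jog.py 'ROWS' [OPENING]. ROWS is a JSON list of rows, 1 to 5 of them, each of 6 numbers: dx, dy, dz in mm, then a rotation vector rx, ry, rz in rad; each row shifts and turns the commanded pose from where the row before left it, along the tool's axes as they then stand; what a row does not reach is not made up. A row lasts 1/12 s, in which the tool goes at most 41.7 mm and 0.125 rad, less where a joint would pass 70% of its speed; a pose out of reach is approached as far as the arm can. OPENING is the finger opening in mm, set as the command begins (- or left out keeps the last). The fingers move at their own pace and stop on an object; the grip force is fixed at half the most. Time passes only in rows, so rows that do not move let the fingers close. It prints the time, the measured TCP pose, the force, the opening and the grip force at its end.
- ctrl.get_obs(): the state, without advancing time (a new reading comes with each control period).
- ctrl.get_image(name): name is "scene" or "top" or "wrist"; returns a dict with "img" (384x512x3 uint8, red, green, blue), "fx", "fy", "cx", "cy" (pixels), "k1" (the pictures are not rectified: a ray, as slopes to the right and down, at radius r is drawn at 1 + k1 r^2 times it, then the intrinsics apply), "R" (3x3) and "t" (3): a world point X has camera coordinates R X + t. Camera axes: x right, y down, z forward; pixel columns grow to the right and rows downward; lengths in mm; the calibration is good to about 2 mm. A picture is of the moment at which its call begins. There is no depth.
- ctrl.close_job(): hands the job in; it is judged then, once.
The state is a dict: "t": time; "qpos": joint angles; "qvel": joint speeds; "joint_torque": joint torques, N m; "ee_pos": TCP position; "orientation": TCP orientation; "ft_force": force on the tool from outside, world axes, zero at the start; "moment": the same for the moment, N m; "width": finger opening in mm; "grasp_force": force on a finger pad.
Only numpy, scipy, OpenCV 4.12 (cv2) and the standard library are available. Lean on these libraries where they do the work, as an engineer would, in place of code of your own. Each camera call takes 0.05 s, during which the arm holds its last target. There are 200 camera calls.

## Working session

There is one attempt and no reset: what is moved stays moved. The work goes in short steps, Python scripts to look and compute and a shell command to move; the robot and the scene stay as the last step left them, time stands still between calls to the robot, and variables do not carry over. Pictures are saved under pics/ and viewed, at most 10 in all, crops included, and the job is handed in when it is done.

```bash
ls; mkdir -p pics; python3 - <<'E'
from workcell import ctrl
import cv2
for n in("top","scene"):
    d=ctrl.get_image(n); cv2.imwrite(f"pics/{n}0.png",d["img"][:,:,::-1]); print(n,d["fx"],d["cx"],d["cy"],d["k1"],d["R"],d["t"])
o=ctrl.get_obs();print(o["ee_pos"],o["orientation"],o["width"],o["t"])
E
```

```text
jog.py
pics
workcell.py
top 356.3372985352161 260.55606930719875 195.7229393421271 0.030120678434118708 [[ 0.02543609 -0.99935514  0.02534375]
 [-0.98073613 -0.02985775 -0.19304184]
 [ 0.19367406 -0.0199453  -0.98086316]] [ 31.30440892 549.00784905 974.1105436 ]
scene 479.6139884376732 250.0450805291614 189.8236230330545 -0.100920046727003 [[-0.51945788  0.85446845  0.00686871]
 [ 0.41007822  0.25633533 -0.87528741]
 [-0.74966617 -0.45185823 -0.48355431]] [ 250.60804895 -160.70831679 1953.88582702]
[147.07356532 606.9856904  238.98310017] [-3.72562983e-01 -3.11923059e+00  2.06885383e-03] 87.7902990085585 0.1
```

View pics/top0.png

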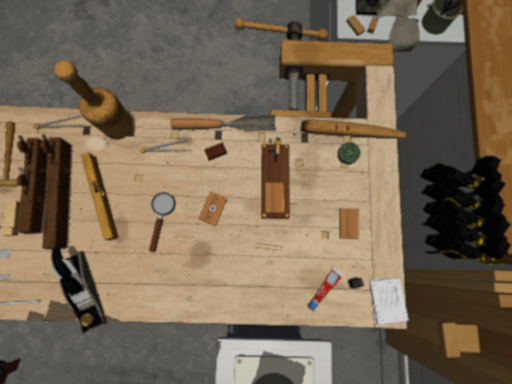

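View pics/scene0.png

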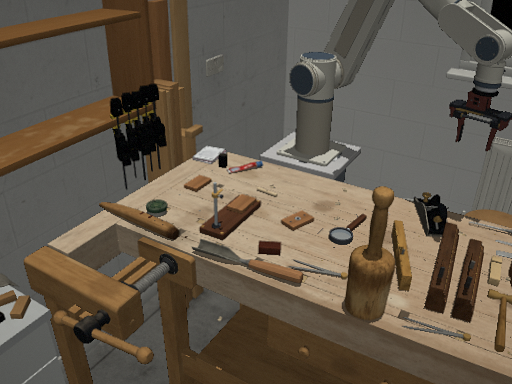

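The top picture shows the magnifier lens at (163,204) with its handle running to (155,250). The bushed plate is at (212,208), and the base plate is on the stand at (275,196) with the post near (277,150). The plain plate is at (349,223), the tin at (348,153), the walnut at (216,151) and the dividers at (165,145). The scene picture shows the pointer on the post near (217,190).

```bash
cat > h.py <<'E'
import numpy as np, cv2
from scipy.spatial.transform import Rotation as Ro
from workcell import ctrl
def shot(n,save=None):
    d=ctrl.get_image(n); d["R"]=np.array(d["R"]);d["t"]=np.array(d["t"])
    if save: cv2.imwrite(f"pics/{save}.png",d["img"][:,:,::-1])
    return d
def ray(d,u,v):
    x=np.array([(u-d["cx"])/d["fx"],(v-d["cy"])/d["fy"]]);s=x.copy()
    for _ in range(10): s=x/(1+d["k1"]*(s@s))
    return -d["R"].T@d["t"], d["R"].T@np.r_[s,1]
def at(d,u,v,z):
    c,r=ray(d,u,v); return c+r*(z-c[2])/r[2]
def pix(d,X):
    p=d["R"]@np.asarray(X,float)+d["t"]; s=p[:2]/p[2]; s=s*(1+d["k1"]*(s@s))
    return np.array([d["fx"]*s[0]+d["cx"],d["fy"]*s[1]+d["cy"]])
def pose():
    o=ctrl.get_obs(); return np.array(o["ee_pos"]),Ro.from_rotvec(o["orientation"]),o
def to(p,yaw=None):
    """tool-axis shift to world point p, and turn about tool z so that tool y lies along world angle yaw (deg, mod 180)"""
    e,R,o=pose(); print("shift",R.inv().apply(np.array(p)-e).round(1),"tilt",R.as_matrix()[:,2].round(4))
    y=R.as_matrix()[:,1]; a=np.degrees(np.arctan2(y[1],y[0]))
    if yaw is not None:
        dd=(yaw-a+90)%180-90; print("tool y at",a.round(2),"turn rz",np.radians(-dd).round(4),"q6",round(o["qpos"][5],3))
E
python3 - <<'E'
from h import *
d=shot("top")
P=lambda u,v,z:at(d,u,v,z)[:2].round(0)
for n,u,v,z in[("lens",163,204,8),("hend",155,250,8),("bush",212,208,14),("base",275,196,34),("plain",349,223,14),("postTop",277,141,166),("standnear",276,217,20),("tin",348,153,27),("walnut",216,151,23),("dow",268,246,6)]: print(n,P(u,v,z))
i=cv2.resize(d["img"][125:265,135:375],None,fx=3.3,fy=3.3,interpolation=cv2.INTER_CUBIC);cv2.imwrite("pics/top1.png",i[:,:,::-1])
to([0,0,0],0)
w=shot("wrist");print(w["R"],w["t"],w["fx"],-w["R"].T@w["t"])
E
```

```text
lens [523. 335.]
hend [388. 347.]
bush [514. 189.]
base [552.   4.]
plain [ 481. -218.]
postTop [674.   9.]
standnear [492.  -1.]
tin [ 694. -216.]
walnut [688. 185.]
dow [408.  20.]
shift [  -0.  -624.3  239.8] tilt [-3.0e-04 -1.1e-03 -1.0e+00]
tool y at 76.38 turn rz 1.333 q6 -0.019
[[ 0.23634864  0.97166725 -0.0014392 ]
 [ 0.94305212 -0.22903096  0.24124163]
 [ 0.23407697 -0.05837437 -0.97046401]] [-624.61425753  -29.58073671  389.52578849] 311.89151979599006 [ 84.34388745 622.88063676 384.25792327]
```

View pics/top1.png

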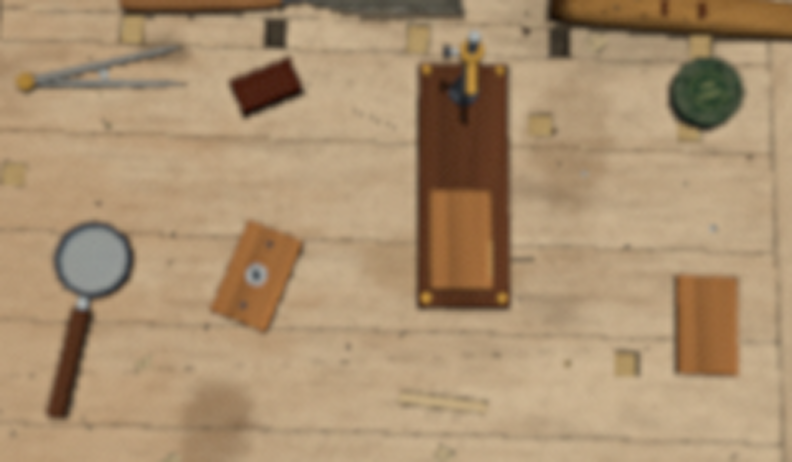

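```bash
python3 - <<'E'
from h import *
to([500,195,220],67)
E
R='[-29.3,-21.1,1.3,0,0,0]'
python3 jog.py '[[-29.3,-21.1,1.3,0,0,0],[-29.3,-21.1,1.3,0,0,0],[-29.3,-21.1,1.3,0,0,0],[-29.3,-21.1,1.3,0,0,0],[-29.3,-21.1,1.3,0,0,0]]' 88
python3 jog.py '[[-29.3,-21.1,1.3,0,0,0],[-29.3,-21.1,1.3,0,0,0],[-29.3,-21.1,1.3,0,0,0],[-29.3,-21.1,1.3,0,0,0],[-29.3,-21.1,1.3,0,0,0]]'
python3 jog.py '[[-29.3,-21.1,1.3,0,0,0],[-29.3,-21.1,1.3,0,0,0],[-29.3,-21.1,1.3,0,0,0],[-29.3,-21.1,1.3,0,0,0],[-29.3,-21.1,1.3,0,0,0]]'
python3 jog.py '[[0,0,0,0,0,0.082],[0,0,0,0,0,0.082],[0,0,0,0,0,0]]'
python3 - <<'E'
from h import *
d=shot("wrist","w1")
for X in([514,189,14],[523,335,8],[552,4,34]): print(pix(d,X))
E
```

```text
t: 0.62
ee_pos: [265.4, 468.9, 233.0]
orientation: [-0.372, -3.119, 0.0]
ft_force: [0.6, 0.5, 0.3]
width: 87.5
grasp_force: 0.0
t: 1.03
ee_pos: [383.0, 331.8, 226.7]
orientation: [0.372, 3.119, 0.0]
ft_force: [0.5, -0.1, -0.4]
width: 87.8
grasp_force: 0.0
t: 1.45
ee_pos: [500.6, 194.7, 220.1]
orientation: [-0.373, -3.119, -0.0]
ft_force: [-0.1, 0.6, -0.2]
width: 87.7
grasp_force: 0.0
t: 1.7
ee_pos: [500.1, 195.5, 219.9]
orientation: [-0.634, -3.077, 0.0]
ft_force: [0.2, 0.0, 0.5]
width: 87.9
grasp_force: 0.0
[251.58706451 182.31218298]
[372.04986895 138.89588717]
[121.27810349 274.88213277]
```

View pics/w1.png

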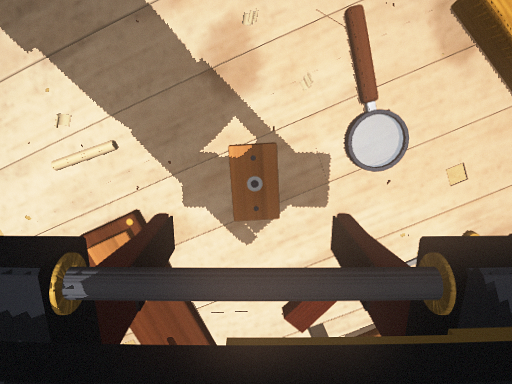

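The wrist picture shows the bushing at (254,184), with the plate's corners at about (230,145), (276,143), (280,218) and (233,221). The lens is at (377,139) with its handle end at (354,9), and the dowel is at (85,155). These match the top-camera projections to within a few pixels.

```bash
cat >> h.py <<'E'
from scipy.optimize import minimize
def rect(L=90,W=55,x0=0,n=40):
    s=np.linspace(-.47,.47,n); o=np.full(n,.5)
    return np.vstack([np.c_[s*L+x0,o*W],np.c_[s*L+x0,-o*W],np.c_[o*L+x0,s*W],np.c_[-o*L+x0,s*W]])
def circ(r,n=120):
    a=np.linspace(0,2*np.pi,n,endpoint=False); return np.c_[r*np.cos(a),r*np.sin(a)]
def fit(d,pts,z,g,span=(6,6,5),blur=1.2):
    """edge fit of planar outline pts (z may be array) ; g=(x,y,yaw deg)"""
    lab=cv2.GaussianBlur(cv2.cvtColor(d["img"],cv2.COLOR_RGB2LAB).astype(np.float32),(0,0),blur)
    gm=np.sqrt(sum(cv2.Sobel(lab[...,k],cv2.CV_32F,1,0)**2+cv2.Sobel(lab[...,k],cv2.CV_32F,0,1)**2 for k in range(3)))
    gm=np.minimum(gm,np.percentile(gm,97))
    def f(p):
        c,s=np.cos(np.radians(p[2])),np.sin(np.radians(p[2]))
        X=np.c_[p[0]+c*pts[:,0]-s*pts[:,1],p[1]+s*pts[:,0]+c*pts[:,1],np.broadcast_to(z,len(pts))]
        q=np.array([pix(d,x) for x in X],np.float32)
        return -cv2.remap(gm,q[:,:1],q[:,1:],cv2.INTER_LINEAR).mean()
    best=None
    for dx in(-1,0,1):
        for dy in(-1,0,1):
            for da in (-1,0,1):
                p=np.array(g)+np.array([dx,dy,da])*span; v=f(p)
                if best is None or v<best[0]: best=(v,p)
    r=minimize(f,best[1],method="Nelder-Mead",options=dict(initial_simplex=best[1]+np.array([[0,0,0],[4,0,0],[0,4,0],[0,0,3]]),xatol=.05,fatol=1e-3))
    return r.x.round(2),round(-r.fun,1)
MP=np.vstack([circ(35),rect(100,18,-94,30)])
E
python3 - <<'E'
from h import *
d=shot("wrist")
for n,z,q in [("bush",14,[(254,184),(253,157),(256,209),(230,145),(276,143),(280,218),(233,221)]),("mag",14,[(377,139),(354,9)]),("dowel",6,[(55,162),(116,146)])]:
    print(n,[at(d,*p,z)[:2].round(1) for p in q])
print(fit(d,rect(),14,(514,189,-23)))
print(fit(d,MP,14,(523,335,-5)))
t=shot("top")
print(fit(t,rect(),14,(514,189,-23)),fit(t,MP,14,(523,335,-5)),fit(t,rect(),14,(481,-218,0)),fit(t,rect(),34,(552,4,0)),fit(t,rect(230,85,55),20,(552,3,0)))
to([540,-20,220],90)
E
```

```text
bush [array([516.7, 191.3]), array([487.3, 202.5]), array([545.5, 181.6]), array([464.8, 184. ]), array([482.9, 232.4]), array([567. , 203.5]), array([548.6, 150.6])]
mag [array([522.9, 338.8]), array([386.4, 358.5])]
dowel [array([401.8, -15.3]), array([414.4,  61.2])]
(array([514.92, 192.  , -20.01]), np.float64(108.7))
(array([525.54, 336.51,  -8.72]), np.float64(181.4))
(array([520.43, 176.04,  17.3 ]), np.float64(121.1)) (array([532.01, 373.27,  -5.01]), np.float64(120.4)) (array([ 480.99, -216.14,   -1.05]), np.float64(124.1)) (array([549.51,   5.41,   1.8 ]), np.float64(123.0)) (array([546.7 ,   3.49,   0.58]), np.float64(173.7))
shift [-1.213e+02 -1.837e+02  1.000e-01] tilt [-2.e-04 -1.e-04 -1.e+00]
tool y at 67.14 turn rz -0.3989 q6 -0.819
```

```bash
python3 - <<'E'
from h import *
to([490,0,220],90)
E
```

```text
shift [-6.750e+01 -1.847e+02  1.000e-01] tilt [-2.e-04 -1.e-04 -1.e+00]
tool y at 67.14 turn rz -0.3989 q6 -0.819
```

```bash

python3 jog.py '[[-13.5,-37,0,0,0,0],[-13.5,-37,0,0,0,0],[-13.5,-37,0,0,0,0],[-13.5,-37,0,0,0,0],[-13.5,-37,0,0,0,0]]' >/dev/null
python3 jog.py '[[0,0,0,0,0,-0.1],[0,0,0,0,0,-0.1],[0,0,0,0,0,-0.1],[0,0,0,0,0,-0.1],[0,0,0,0,0,0]]' |grep -E 't:|pos'
python3 - <<'E'
from h import *
d=shot("wrist","w2")
b=fit(d,rect(),34,(549,4,1)); s=fit(d,rect(230,85,55)[:80],20,(547,3.5,.6)); print(b,s)
print(fit(d,rect(),14,(481,-216,-1)))
print(pix(d,[674,4,166]),pix(d,[b[0][0]+45,b[0][1],34]))
for (x,y,yaw),z,R in((b[0],34,rect()),(s[0],20,rect(230,85,55))):
    a=np.radians(yaw)
    for p in R[::2]:
        u=pix(d,[x+np.cos(a)*p[0]-np.sin(a)*p[1],y+np.sin(a)*p[0]+np.cos(a)*p[1],z]); cv2.circle(d["img"],tuple(int(round(k)) for k in u),0,(0,255,0),-1)
cv2.imwrite("pics/w2f.png",d["img"][:,:,::-1])
to([481,-216,120],89)
E
```

```text
t: 2.68
ee_pos: [489.5, -0.1, 220.3]
(array([550.13,   9.69,   1.32]), np.float64(116.8)) (array([543.36,   5.66,   1.16]), np.float64(157.2))
(array([ 482.47, -215.05,   -0.57]), np.float64(180.4))
[256.22516689 421.01835913] [260.23606223 261.47309146]
shift [   8.2 -216.   100.3] tilt [ 1.e-04 -0.e+00 -1.e+00]
tool y at 89.92 turn rz 0.0161 q6 -1.594
```

View pics/w2f.png

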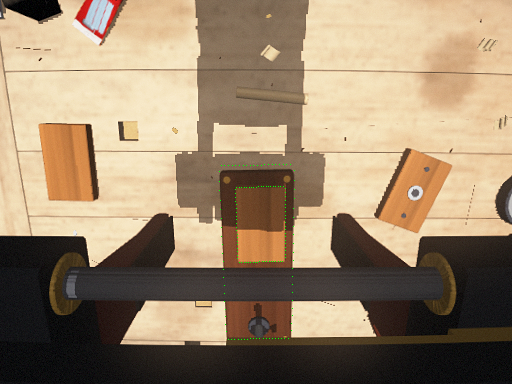

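The overlay fits the base plate, with edges at about columns 236 and 285 and rows 187 to 263. The stand's near edge at row 166 is a few pixels high, because the actual near edge is at about 170. I'll check the side edges with scanlines.

```bash
python3 - <<'E'
from h import *
d=shot("wrist"); i=d["img"].astype(int)
for r in(205,240): print(r,"cols218-298",[tuple(i[r,c]) [0] for c in range(216,300)])
for r in (195,240,250):
  g=cv2.GaussianBlur(d["img"],(0,0),.8).astype(int)[r,:,0]; dg=np.diff(g)
  k=[c for c in range(210,305) if abs(dg[c])>12]; print(r,[(c,dg[c],at(d,c+.5,r,34)[:2].round(1)) for c in k])
for c in (245,260,275):
  g=cv2.GaussianBlur(d["img"],(0,0),.8).astype(int)[:,c,0]; dg=np.diff(g)
  print(c,[(r,dg[r],at(d,c,r+.5,34)[0].round(1)) for r in range(160,270) if abs(dg[r])>12])
t=shot("top"); g=t["img"].astype(int)
for r in(190,200,208): print("top",r,[(c,g[r,c,0]) for c in range(258,296)])
E
```

```text
205 cols218-298 [np.int64(128), np.int64(130), np.int64(129), np.int64(128), np.int64(119), np.int64(61), np.int64(68), np.int64(73), np.int64(77), np.int64(72), np.int64(77), np.int64(76), np.int64(72), np.int64(74), np.int64(71), np.int64(75), np.int64(73), np.int64(74), np.int64(69), np.int64(68), np.int64(90), np.int64(119), np.int64(121), np.int64(122), np.int64(113), np.int64(116), np.int64(111), np.int64(116), np.int64(115), np.int64(108), np.int64(111), np.int64(109), np.int64(108), np.int64(112), np.int64(114), np.int64(110), np.int64(111), np.int64(106), np.int64(106), np.int64(105), np.int64(105), np.int64(105), np.int64(104), np.int64(101), np.int64(104), np.int64(97), np.int64(103), np.int64(104), np.int64(96), np.int64(94), np.int64(95), np.int64(97), np.int64(94), np.int64(95), np.int64(96), np.int64(104), np.int64(113), np.int64(112), np.int64(110), np.int64(114), np.int64(113), np.int64(111), np.int64(107), np.int64(115), np.int64(113), np.int64(110), np.int64(110), np.int64(108), np.int64(105), np.int64(81), np.int64(70), np.int64(71), np.int64(74), np.int64(71), np
[... 5974 characters left out ...]
63, np.int64(169)), (264, np.int64(157)), (265, np.int64(115)), (266, np.int64(102)), (267, np.int64(147)), (268, np.int64(167)), (269, np.int64(170)), (270, np.int64(169)), (271, np.int64(159)), (272, np.int64(120)), (273, np.int64(66)), (274, np.int64(25)), (275, np.int64(14)), (276, np.int64(10)), (277, np.int64(16)), (278, np.int64(31)), (279, np.int64(46)), (280, np.int64(61)), (281, np.int64(73)), (282, np.int64(78)), (283, np.int64(82)), (284, np.int64(82)), (285, np.int64(75)), (286, np.int64(72)), (287, np.int64(71)), (288, np.int64(71)), (289, np.int64(69)), (290, np.int64(69)), (291, np.int64(70)), (292, np.int64(70)), (293, np.int64(68)), (294, np.int64(66)), (295, np.int64(69))]
```

```bash

python3 jog.py '[[11.3,-37.5,3.3,0,0,0],[11.3,-37.5,3.3,0,0,0],[11.3,-37.5,3.3,0,0,0],[11.3,-37.5,3.3,0,0,0],[11.3,-37.5,3.3,0,0,0]]' |grep -E 'pos'
python3 jog.py '[[11.3,-37.5,3.3,0,0,0],[0,0,0,0,0,0.0],[0,0,0,0,0,0]]' |grep -E 't:|pos'
python3 - <<'E'
from h import *
d=shot("wrist","w3")
p=fit(d,rect(),14,(482,-215,-.6)); print(p)
to([p[0][0],p[0][1],20],90+p[0][2])
t=shot("top");print(fit(t,rect(),34,(549.5,5.4,1.8)),fit(t,rect(230,85,55),20,(547,3.5,1)))
s=shot("scene");print(fit(s,rect(),34,(549.5,7,1.5)),fit(s,rect(),14,(482,-215,-.6)))
E
```

```text
ee_pos: [432.1, -189.0, 203.7]
t: 3.5
ee_pos: [420.7, -226.6, 200.2]
(array([ 481.12, -215.56,   -1.06]), np.float64(121.6))
shift [-60.   10.1 180.3] tilt [-2.e-04  5.e-04 -1.e+00]
tool y at 89.72 turn rz 0.0136 q6 -2.083
(array([549.5 ,   5.4 ,   1.77]), np.float64(124.1)) (array([546.72,   3.48,   0.58]), np.float64(178.2))
(array([549.99,   6.26,  -1.92]), np.float64(123.4)) (array([ 469.33, -191.55,   -1.32]), np.float64(109.6))
```

```bash

python3 jog.py '[[-20,3.4,30,0,0,0],[-20,3.4,30,0,0,0],[-20,3.4,30,0,0,0],[0,0,30,0,0,0.0136],[0,0,30,0,0,0]]' |grep -E 'pos'
python3 jog.py '[[0,0,20,0,0,0],[0,0,10,0,0,0],[0,0,0,0,0,0]]' |grep -E 't:|pos|force'
python3 jog.py '[[0,0,0,0,0,0],[0,0,0,0,0,0],[0,0,0,0,0,0],[0,0,0,0,0,0],[0,0,0,0,0,0]]' 40
python3 jog.py '[[0,0,0,0,0,0],[0,0,0,0,0,0],[0,0,0,0,0,0],[0,0,0,0,0,0]]'
```

```text
ee_pos: [483.4, -213.2, 49.3]
t: 4.32
ee_pos: [481.2, -213.3, 18.9]
ft_force: [-0.7, 0.5, 1.2]
grasp_force: 0.0
t: 4.73
ee_pos: [481.8, -215.3, 21.1]
orientation: [0.024, 3.14, -0.001]
ft_force: [-0.1, 0.1, -0.1]
width: 57.9
grasp_force: 0.0
t: 5.07
ee_pos: [481.7, -215.3, 21.0]
orientation: [0.025, 3.141, -0.0]
ft_force: [-0.8, 1.3, 6.7]
width: 54.7
grasp_force: 30.0
```

```bash

python3 jog.py '[[0,0,-20,0,0,0],[0,0,-30,0,0,0],[0,0,-30,0,0,0],[0,0,0,0,0,-0.041],[0,0,0,0,0,0]]' |grep -E 'pos|wid'
python3 - <<'E'
from h import *
for k in range(3): ctrl.get_image("wrist"); to([550.9,10,80],91.3)
print(pose()[0])
E
```

```text
ee_pos: [482.4, -215.8, 102.2]
width: 55.2
shift [-75.  223.5  20.9] tilt [ 1.1e-03 -5.0e-04 -1.0e+00]
tool y at 91.43 turn rz 0.0022 q6 -2.039
shift [-75.4 223.3  20.2] tilt [-4.e-04  2.e-04 -1.e+00]
tool y at 91.4 turn rz 0.0017 q6 -2.038
shift [-75.8 223.1  19.7] tilt [-1.4e-03  7.0e-04 -1.0e+00]
tool y at 91.4 turn rz 0.0017 q6 -2.038
[ 480.64318028 -214.90724517   99.69661255]
```

```bash

python3 jog.py '[[-9.4,27.9,0,0,0,0],[-9.4,27.9,0,0,0,0],[-9.4,27.9,0,0,0,0],[-9.4,27.9,0,0,0,0],[-9.4,27.9,0,0,0,0]]' |grep -E 'pos|wid'
python3 jog.py '[[-9.4,27.9,0,0,0,0],[-9.4,27.9,0,0,0,0],[-9.4,27.9,0,0,0,0],[0,0,20,0,0,0],[0,0,10,0,0,0]]' |grep -E 'pos|wid'
python3 jog.py '[[0,0,0,0,0,0],[0,0,0,0,0,0]]' |grep -E 'pos|wid'
python3 - <<'E'
from h import *
P=[]
for k in range(4): ctrl.get_image("wrist"); e,R,o=pose(); P.append(e)
print(np.mean(P,0).round(2)); to([551,10,56],91.3)
w=shot("wrist","w4"); s=shot("scene")
i=cv2.resize(s["img"][170:250,180:280],None,fx=4,fy=4,interpolation=cv2.INTER_CUBIC)
j=cv2.resize(w["img"],None,fx=.78,fy=.833); 
cv2.imwrite("pics/c4.png",np.hstack([i,j[:320]])[:,:,::-1])
E
```

```text
ee_pos: [524.1, -73.2, 99.1]
width: 55.1
ee_pos: [550.1, 11.4, 68.3]
width: 54.9
ee_pos: [549.3, 9.3, 69.0]
width: 54.6
[550.61   9.08  70.39]
shift [-0.   0.9 14.8] tilt [ 5.e-04 -0.e+00 -1.e+00]
tool y at 91.39 turn rz 0.0015 q6 -1.6
```

View pics/c4.png

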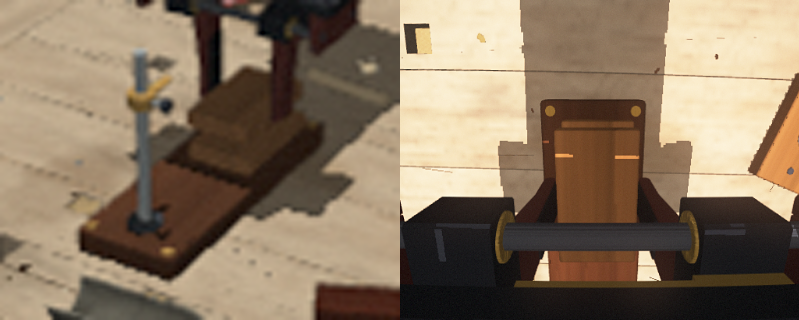

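The composite shows the held plate just above the base plate and centred over it. Both near edges are centred near column 597, and the fingers are clear of the post.

```bash

python3 jog.py '[[0,0.5,8,0,0,0],[0,0,5,0,0,0],[0,0,2,0,0,0],[0,0,0,0,0,0]]' |grep -E 'pos|for'
python3 jog.py '[[0,0,0,0,0,0],[0,0,0,0,0,0],[0,0,0,0,0,0],[0,0,0,0,0,0],[0,0,-10,0,0,0]]' 75 |grep -E 'pos|wid'
python3 jog.py '[[0,0,-35,0,0,0],[15,0,-35,0,0,0],[20,0,-35,0,0,0],[25,0,-35,0,0,0],[0,0,0,0,0,0]]' 88|grep -E 't:|pos|wid'
python3 - <<'E'
from h import *
d=shot("wrist","w5")
b=fit(d,rect(),48,(550.5,9.7,1.3)); print(b)
print(fit(d,rect(),34,(550.5,9.7,1.3)))
for r in (205,225,240):
  g=cv2.GaussianBlur(d["img"],(0,0),.8).astype(int)[r,:,0]; dg=np.diff(g)
  print(r,[(c,int(dg[c]),at(d,c+.5,r,48)[1].round(1)) for c in range(210,305) if abs(dg[c])>14])
for c in (250,265):
  g=cv2.GaussianBlur(d["img"],(0,0),.8).astype(int)[:,c,0]; dg=np.diff(g)
  print(c,[(r,int(dg[r]),at(d,c,r+.5,48)[0].round(1)) for r in range(160,290) if abs(dg[r])>14])
i=cv2.resize(d["img"][150:290,170:350],None,fx=4,fy=4,interpolation=cv2.INTER_CUBIC)
cv2.imwrite("pics/c5.png",i[:,:,::-1]); to([0,0,0],0); print(pose()[0])
E
```

```text
ee_pos: [550.5, 10.3, 55.1]
ft_force: [0.3, -1.1, 0.6]
grasp_force: 30.0
ee_pos: [549.6, 10.4, 64.3]
width: 75.0
t: 8.1
ee_pos: [491.0, 8.9, 210.4]
width: 87.8
(array([547.47,  10.45,   1.43]), np.float64(112.7))
(array([556.37,  10.59,   1.44]), np.float64(123.8))
205 [(210, -27, np.float64(-33.4)), (211, -17, np.float64(-32.3)), (225, 15, np.float64(-17.9)), (226, 20, np.float64(-16.9)), (278, -15, np.float64(36.7)), (285, 19, np.float64(43.9)), (286, 21, np.float64(45.0))]
225 [(210, -33, np.float64(-33.6)), (211, -73, np.float64(-32.5)), (212, -31, np.float64(-31.5)), (226, 22, np.float64(-16.8)), (278, -15, np.float64(37.7)), (281, 16, np.float64(40.9)), (284, 19, np.float64(44.0)), (285, 35, np.float64(45.1)), (294, 19, np.float64(54.5)), (295, 22, np.float64(55.6))]
240 [(210, -23, np.float64(-33.7)), (211, -54, np.float64(-32.7)), (212, -28, np.float64(-31.6)), (226, 36, np.float64(-16.7)), (227, 36, np.float64(-15.7)), (276, -21, np.float64(36.4)), (277, -36, np.float64(37.5)), (278, -22, np.float64(38.5)), (283, 31, np.float64(43.8)), (284, 53, np.float64(44.9)), (285, 29, np.float64(46.0))]
250 [(167, -20, np.float64(482.6)), (168, -32, np.float64(483.6)), (234, 34, np.float64(554.4)), (235, 44, np.float64(555.6)), (266, -49, np.float64(591.9)), (267, -73, np.float64(593.1)), (268, -25, np.float64(594.3))]
265 [(167, -22, np.float64(482.2)), (168, -38, np.float64(483.2)), (191, 17, np.float64(507.0)), (234, 33, np.float64(554.1)), (235, 43, np.float64(555.2)), (236, 15, np.float64(556.3)), (266, -51, np.float64(591.5)), (267, -76, np.float64(592.7)), (268, -25, np.float64(593.9))]
shift [493.5   3.8 204.9] tilt [ 0.0067 -0.     -1.    ]
tool y at 91.47 turn rz -1.5452 q6 -1.603
[492.01248172   8.86947696 208.21870394]
```

View pics/c5.png

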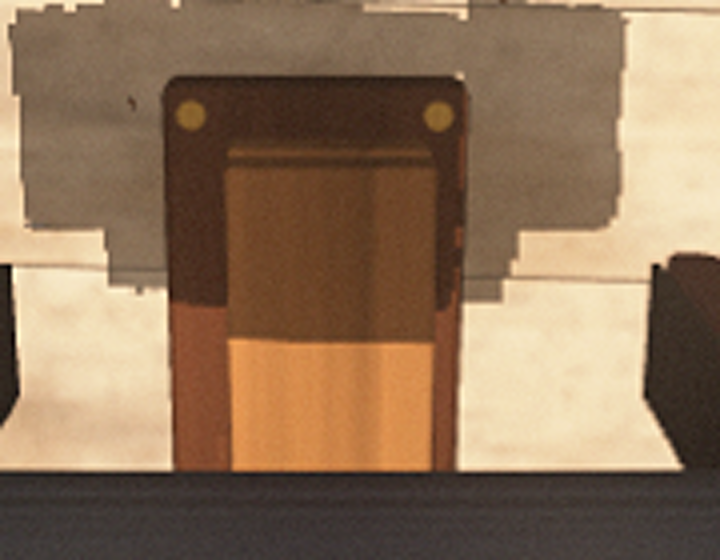

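The crop shows the plain plate squarely on the base. Side edges are in line, and only the stack's near faces, seen at a slant, show as a thin strip at rows 148 to 165 of the crop.

```bash
python3 - <<'E'
from h import *
d=shot("wrist")
g=cv2.GaussianBlur(d["img"],(0,0),.6).astype(int)[182:198,245:268,0].mean(1).round(0); print(g)
for X in([506,10,20],[506,10,34],[506,10,48],[507,10,48]): print(pix(d,X).round(1))
to([458.6,212.5,205],70)
E
```

```text
[ 63.  64.  68.  70.  80.  95.  88.  72.  71.  79.  96. 101. 101. 101.
 101. 101.]
[252.9 183.4]
[253.  186.5]
[253.  189.9]
[253.  190.8]
shift [ 28.3 204.4   1.2] tilt [ 4.5e-03 -1.0e-04 -1.0e+00]
tool y at 91.47 turn rz 0.3747 q6 -1.603
```

```bash

python3 jog.py '[[4.7,34,0,0,0,0],[4.7,34,0,0,0,0],[4.7,34,0,0,0,0],[4.7,34,0,0,0,0],[4.7,34,0,0,0,0]]' |grep -E 'pos'
python3 jog.py '[[4.7,34,0,0,0,0],[0,0,0,0,0,0.125],[0,0,0,0,0,0.125],[0,0,0,0,0,0.125],[0,0,0,0,0,0]]' |grep -E 'pos'
python3 jog.py '[[0,0,0,0,0,0],[0,0,0,0,0,0]]' |grep -E 't:|pos'
python3 - <<'E'
from h import *
P=[]
for k in range(4): d=shot("wrist"); P.append(pose()[0])
print(np.mean(P,0).round(1))
p=fit(d,rect(),14,(515,192,-20)); print(p,fit(d,np.vstack([rect()]*1+[circ(9,60)]),14,(515,192,-20),blur=.8))
u=pix(d,[515.5,191.7,14]).round().astype(int); print(u)
c=d["img"][u[1]-9:u[1]+10,u[0]-12:u[0]+13]
hsv=cv2.cvtColor(c,cv2.COLOR_RGB2HSV); m=(hsv[...,1]<80).astype(np.uint8); M=cv2.moments(m,True); print(M["m00"])
q=(u[0]-12+M["m10"]/M["m00"],u[1]-9+M["m01"]/M["m00"]); print(q,at(d,*q,14).round(2))
i=cv2.resize(d["img"][130:270,180:340],None,fx=4,fy=4,interpolation=cv2.INTER_CUBIC);cv2.imwrite("pics/c6.png",i[:,:,::-1])
to([*p[0][:2],20],90+p[0][2])
E
```

```text
ee_pos: [463.4, 179.7, 202.8]
ee_pos: [458.1, 212.5, 202.7]
t: 9.2
ee_pos: [458.2, 211.9, 203.4]
[458.3 211.9 203.9]
(array([514.1 , 192.09, -19.98]), np.float64(108.9)) (array([516.49, 191.17, -19.91]), np.float64(134.3))
[252 224]
190.0
(np.float64(252.45263157894738), np.float64(225.0157894736842)) [516.46 191.3   14.  ]
shift [-59.2   0.5 184.1] tilt [-2.e-04 -1.e-04 -1.e+00]
tool y at 70.03 turn rz 0.0003 q6 -0.813
```

View pics/c6.png

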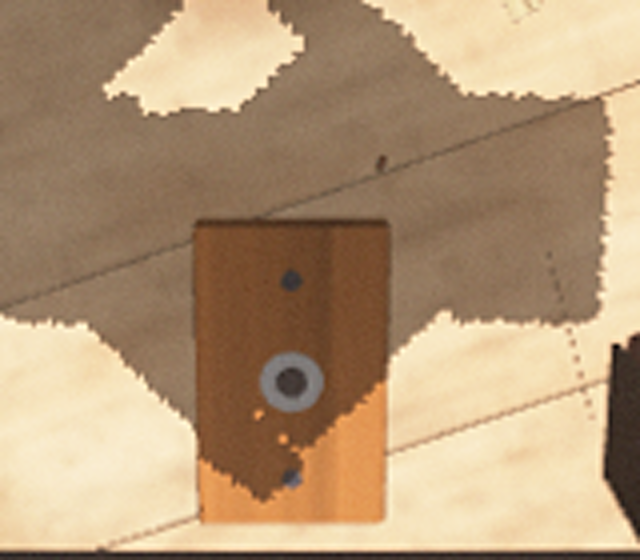

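The crop shows the bushing at crop pixel (291,382), centred between the plate's side edges. Its measured position is (516.5, 191.2), and the rectangle fit is biased about 2 mm toward the near face, so I'll use the bushing.

```bash

python3 jog.py '[[-20.6,0.2,35,0,0,0],[-20.6,0.2,35,0,0,0],[-20.6,0,30,0,0,0],[0,0,30,0,0,0],[0,0,25,0,0,0]]' |grep -E 'pos'
python3 jog.py '[[0,0,18,0,0,0],[0,0,10,0,0,0],[0,0,0,0,0,0],[0,0,0,0,0,0]]' |grep -E 't:|pos|force'
python3 jog.py '[[0,0,0,0,0,0],[0,0,0,0,0,0],[0,0,0,0,0,0],[0,0,0,0,0,0],[0,0,0,0,0,0]]' 40 >/dev/null
python3 jog.py '[[0,0,0,0,0,0],[0,0,0,0,0,0],[0,0,0,0,0,0],[0,0,0,0,0,0]]' |grep -E 'pos|wid|gra'
python3 jog.py '[[0,0,-20,0,0,0],[0,0,-40,0,0,0],[0,0,-40,0,0,0],[0,0,0,0,0,0],[0,0,0,0,0,0]]' |grep -E 'pos|wid'
python3 - <<'E'
from h import *
P=[]
for k in range(5): ctrl.get_image("wrist"); P.append(pose()[0])
m=np.mean(P,0); print(m.round(1)); to([551.3,10.2,m[2]],91.3)
E
```

```text
ee_pos: [517.1, 190.6, 47.3]
t: 10.15
ee_pos: [516.5, 191.3, 21.4]
ft_force: [-0.0, 0.0, -0.5]
grasp_force: 0.0
ee_pos: [516.7, 191.4, 21.8]
width: 54.7
grasp_force: 30.0
ee_pos: [517.9, 191.8, 123.5]
width: 54.8
[515.7 191.  120.4]
shift [ -95.7 -157.5   -0.6] tilt [-0.0029 -0.001  -1.    ]
tool y at 69.98 turn rz -0.3721 q6 -0.888
```

```bash

python3 jog.py '[[-15.8,-26.4,0,0,0,0],[-15.8,-26.4,0,0,0,0],[-15.8,-26.4,0,0,0,0],[-15.8,-26.4,0,0,0,0],[-15.8,-26.4,0,0,0,0]]' |grep -E 'pos'
python3 jog.py '[[-15.8,-26.4,0,0,0,0],[0,0,0,0,0,-0.124],[0,0,0,0,0,-0.124],[0,0,0,0,0,-0.124],[0,0,25,0,0,0]]' |grep -E 'pos'
python3 jog.py '[[0,0,10,0,0,0],[0,0,0,0,0,0],[0,0,0,0,0,0]]' |grep -E 'pos'
python3 - <<'E'
from h import *
P=[]
for k in range(6): d=shot("wrist"); P.append(pose()[0])
m=np.mean(P,0); print(m.round(1)); to([551.3,10.2,m[2]],91.3)
g=cv2.GaussianBlur(d["img"],(0,0),.6).astype(int)
print(g[140:200,250:266,0].mean(1).round(0))
E
```

```text
ee_pos: [544.7, 38.9, 119.9]
ee_pos: [553.6, 9.6, 98.1]
ee_pos: [550.2, 10.1, 85.0]
[551.5  10.1  86.6]
shift [0.4 0.1 0.3] tilt [ 0.0011 -0.     -1.    ]
tool y at 91.29 turn rz -0.0001 q6 -1.597
[ 71.  79.  98.  99.  86.  74.  80.  99.  97.  81.  73.  76.  91. 102.
 105. 106. 106. 107. 107. 107. 107. 107. 107. 106. 106. 107. 106. 106.
 107. 107. 107. 107. 107. 107. 107. 104.  93.  86.  93. 122. 150. 153.
 134.  87.  80.  83.  88.  98. 107. 108. 108. 108. 108. 108. 109. 108.
 108. 108. 108. 108.]
```

```bash

python3 jog.py '[[0,0,9,0,0,0],[0,0,5,0,0,0],[0,0,2.7,0,0,0],[0,0,0,0,0,0]]' |grep -E 'pos|for'
python3 jog.py '[[0,0,0,0,0,0],[0,0,0,0,0,0],[0,0,0,0,0,0],[0,0,0,0,0,0],[0,0,-10,0,0,0]]' 75 |grep -E 'pos|wid'
python3 jog.py '[[0,0,-35,0,0,0],[15,0,-35,0,0,0],[20,0,-35,0,0,0],[25,0,-35,0,0,0],[0,0,0,0,0,0]]' 88|grep -E 't:|pos|wid'
python3 jog.py '[[0,0,0,0,0,0],[0,0,0,0,0,0]]' |grep -E 'pos'
python3 - <<'E'
from h import *
P=[]
for k in range(5): d=shot("wrist"); P.append(pose()[0])
m=np.mean(P,0); print(m.round(1))
print(fit(d,np.vstack([rect(),circ(9,60)]),62,(551.5,10.2,1.3),blur=.8))
u=pix(d,[551.3,10,62]).round().astype(int)
c=d["img"][u[1]-10:u[1]+11,u[0]-13:u[0]+14]
hsv=cv2.cvtColor(c,cv2.COLOR_RGB2HSV); k=(hsv[...,1]<80).astype(np.uint8); M=cv2.moments(k,True)
q=(u[0]-13+M["m10"]/M["m00"],u[1]-10+M["m01"]/M["m00"]); print(u,M["m00"],q,at(d,*q,62).round(2))
for z in(62,48,34): print(z,pix(d,[506,10,z]).round(1))
s=shot("scene")
i=cv2.resize(d["img"][150:280,180:330],None,fx=3,fy=3,interpolation=cv2.INTER_CUBIC)
j=cv2.resize(s["img"][165:263,185:295],None,fx=390/98,fy=390/98,interpolation=cv2.INTER_CUBIC)[:,:350]
cv2.imwrite("pics/c7.png",np.hstack([i,j])[:,:,::-1])
E
```

```text
ee_pos: [550.9, 10.0, 69.5]
ft_force: [-2.2, -1.0, 5.2]
grasp_force: 30.0
ee_pos: [550.0, 10.0, 78.3]
width: 74.5
t: 14.12
ee_pos: [491.5, 8.7, 224.6]
width: 87.8
ee_pos: [492.3, 8.7, 218.8]
[492.    8.7 217.3]
(array([550.9 ,  10.12,   0.95]), np.float64(100.0))
[252 235] 226.0 (np.float64(252.28761061946904), np.float64(234.8053097345133)) [550.83  10.11  62.  ]
62 [253.2 192.7]
48 [253.1 189.3]
34 [253.1 186.2]
```

View pics/c7.png

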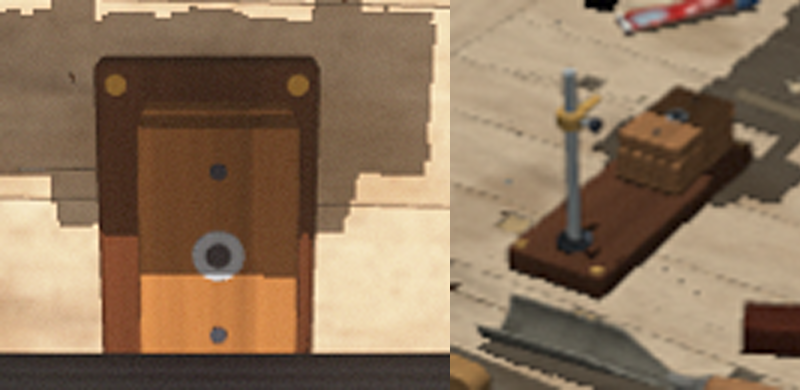

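The left half shows the three plates aligned with the bushing at wrist pixel (252.3,234.8). The right half shows a square pile and the pointer still in place near scene pixel (220,191). Next is the pointer's height, by close wrist views over a wide baseline.

```bash
cat > v.py <<'E'
import sys; from h import *; import pickle
P=[]
for k in range(6): d=shot("wrist"); P.append(pose()[0]); 
d["ts"]=[]
Rm=d["R"]; C=-d["R"].T@d["t"]; print(np.mean(P,0).round(1),C.round(1)); pickle.dump(d,open(f"v{sys.argv[1]}.pkl","wb"))
print(pix(d,[652,9,130]).round(0),pix(d,[688,10,166]).round(0))
E
python3 jog.py '[[-29.3,-14.4,2,0,0,0],[-29.3,-14.4,2,0,0,0],[-29.3,-14.4,2,0,0,0],[-29.3,-14.4,2,0,0,0],[-29.3,-14.4,2,0,0,0]]' |grep -E 'pos'
python3 jog.py '[[0,0,0,0,0,0],[0,0,0,0,0,0]]' |grep -E 'pos'; python3 v.py A
python3 jog.py '[[0,35,0,0,0,0],[0,35,0,0,0,0],[0,35,0,0,0,0],[0,35,0,0,0,0],[0,0,0,0,0,0]]' |grep -E 'pos'
python3 jog.py '[[0,0,0,0,0,0],[0,0,0,0,0,0]]' |grep -E 'pos'; python3 v.py B
python3 jog.py '[[-15,-35,0,0,0,0],[-15,-35,0,0,0,0],[0,0,0,0,0,0],[0,0,0,0,0,0]]' |grep -E 'pos'; python3 v.py C
python3 - <<'E'
from h import *; import pickle
T=[]
for n in "ABC":
    d=pickle.load(open(f"v{n}.pkl","rb")); u=pix(d,[664,9,140]).round().astype(int)
    r0=max(u[1]-50,0);c0=max(u[0]-66,0); c=d["img"][r0:r0+100,c0:c0+133]; print(n,"crop origin col,row",c0,r0,c.shape)
    c=cv2.resize(c,(399,300),interpolation=cv2.INTER_CUBIC)
    for k in range(0,399,60): c[:6,k]=(255,0,0)
    for k in range(0,300,60): c[k,:6]=(255,0,0)
    T.append(c)
s=shot("scene"); c=cv2.resize(s["img"][170:236,190:278],(399,300),interpolation=cv2.INTER_CUBIC); T.append(c)
cv2.imwrite("pics/m8.png",np.vstack([np.hstack(T[:2]),np.hstack(T[2:])])[:,:,::-1])
E
```

```text
ee_pos: [641.3, -60.7, 207.2]
ee_pos: [640.6, -60.6, 206.7]
[639.1 -59.6 207.9] [574.6 -60.7 353.7]
[342. 218.] [353. 286.]
ee_pos: [636.2, 85.5, 209.1]
ee_pos: [636.6, 79.9, 208.8]
[636.9  78.9 208.6] [572.4  77.7 353.7]
[160. 217.] [149. 285.]
ee_pos: [669.0, 8.4, 208.3]
[668.1  10.9 208.3] [603.5  10.3 353.6]
[249. 179.] [249. 245.]
A crop origin col,row 278 188 (100, 133, 3)
B crop origin col,row 91 187 (100, 133, 3)
C crop origin col,row 183 148 (100, 133, 3)
```

View pics/m8.png

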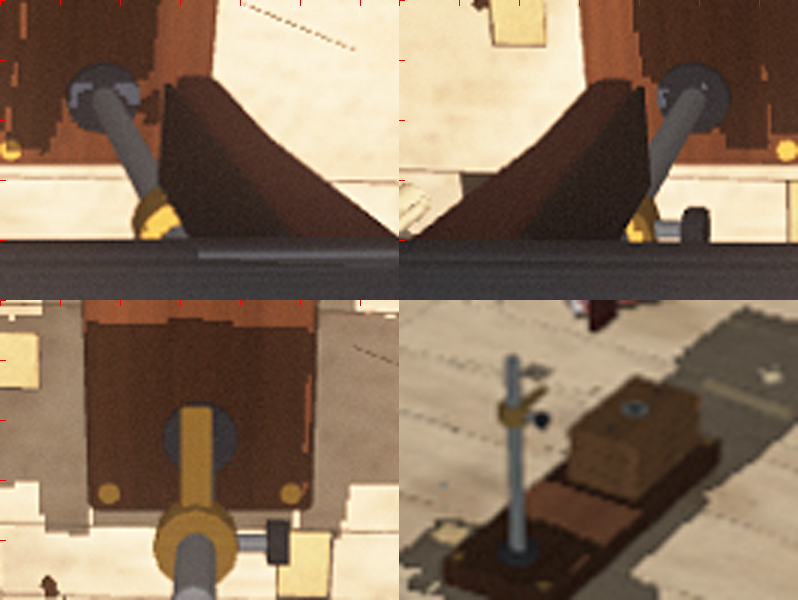

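View C shows the pointer tip at crop (197,108), which is wrist pixel (248.7,184.0). In A and B the finger hides it. The scene crop puts the tip near scene pixel (222.4,189.4) and the post top at (214.9,182.1). I'll add a second forward view for the x-baseline.

```bash

python3 jog.py '[[-25,0,0,0,0,0],[-25,0,0,0,0,0],[-25,0,0,0,0,0],[0,0,0,0,0,0],[0,0,0,0,0,0]]' |grep -E 'pos'; python3 v.py D
cat > tri.py <<'E'
from h import *; import pickle
from scipy.optimize import least_squares
obs=[]
for n,(c0,r0) in dict(C=(249,179),D=None or (0,0)).items():
    d=pickle.load(open(f"v{n}.pkl","rb")); u=pix(d,[652,10,130])
    h=cv2.cvtColor(d["img"],cv2.COLOR_RGB2HSV)
    c=int(round(u[0])); lo=max(int(u[1])-25,0)
    print(n,u.round(1),[tuple(int(v) for v in d["img"][r,c]) for r in range(lo,lo+45,3)])
    m=((h[...,0]>15)&(h[...,0]<28)&(h[...,1]>120)&(h[...,2]>90)).astype(np.uint8)
    m=cv2.morphologyEx(m,cv2.MORPH_OPEN,np.ones((3,3)))
    k,l,st,ce=cv2.connectedComponentsWithStats(m)
    print([(st[i].tolist(),ce[i].round(1).tolist()) for i in range(1,k) if st[i,4]>40])
E
python3 tri.py
```

```text
ee_pos: [743.9, 13.0, 208.0]
[742.6  12.7 208.3] [678.1  11.3 353.8]
[250.  72.] [250. 128.]
C [250.4 179. ] [(132, 72, 45), (73, 41, 27), (71, 40, 28), (72, 41, 30), (72, 44, 30), (71, 37, 28), (70, 41, 25), (72, 43, 29), (72, 43, 25), (69, 36, 18), (92, 71, 44), (152, 109, 46), (151, 106, 47), (152, 109, 51), (150, 106, 46)]
[([210, 0, 8, 6, 43], [213.7, 2.3]), ([234, 184, 28, 56, 737], [248.1, 213.5]), ([89, 256, 13, 5, 53], [94.6, 258.2]), ([441, 257, 15, 57, 284], [450.0, 285.6]), ([49, 259, 14, 55, 264], [54.0, 287.4]), ([136, 301, 16, 44, 521], [143.5, 325.2]), ([161, 301, 17, 44, 660], [169.3, 322.4])]
D [251.3  71.8] [(65, 37, 24), (67, 36, 26), (69, 40, 27), (67, 39, 24), (70, 40, 29), (67, 38, 22), (67, 37, 27), (63, 38, 20), (72, 44, 27), (71, 39, 25), (73, 42, 29), (167, 118, 49), (162, 114, 49), (165, 118, 52), (161, 112, 49)]
[([234, 78, 30, 69, 924], [248.9, 114.5]), ([215, 142, 7, 7, 44], [218.0, 145.1]), ([279, 142, 7, 7, 45], [281.9, 145.1]), ([0, 183, 157, 36, 2748], [71.7, 201.0]), ([135, 213, 16, 7, 79], [142.1, 216.0]), ([174, 231, 88, 17, 1217], [216.0, 239.3]), ([167, 255, 7, 12, 63], [170.7, 261.5]), ([445, 262, 11, 52, 245], [450.8, 287.9]), ([49, 264, 11, 50, 241], [53.6, 289.6]), ([161, 301, 16, 24, 355], [168.4, 312.6]), ([135, 302, 15, 23, 239], [143.2, 315.0])]
```

```bash
python3 - <<'E'
from h import *; import pickle
D=pickle.load(open("vD.pkl","rb"));C=pickle.load(open("vC.pkl","rb"))
A=pickle.load(open("vA.pkl","rb"));B=pickle.load(open("vB.pkl","rb"))
def tri(L):
    M=np.zeros((3,3));b=np.zeros(3)
    for d,u,v in L:
        c,r=ray(d,u,v); r/=np.linalg.norm(r); Q=np.eye(3)-np.outer(r,r); M+=Q;b+=Q@c
    return np.linalg.solve(M,b)
for rc in(183.5,184.2): print("tip",tri([(C,248.7,rc),(D,249,77.5)]).round(1))
foot=[(A,312.3,220.3),(B,189,219.3),(C,249.7,193.7)]
print("foot",[at(d,u,v,20)[:2].round(1) for d,u,v in foot],tri(foot).round(1))
g=D["img"].astype(int)
print("D col249",[tuple(g[r,249].tolist()) for r in range(106,160,2)])
for r in(116,122,128,134,140): print(r,[int(x) for x in g[r,232:268,2]])
for z in (112,120,130,140,148): print(z,at(D,249,77.5,z)[0].round(1),at(C,248.7,183.7,z)[0].round(1))
s=shot("scene")
for z in(112,116,120,124,128,132,136,140): print(z,pix(s,[652,10.5,z]).round(1))
print("posttop",pix(s,[688,11,166]).round(1),pix(s,[688,11,20]).round(1))
E
```

```text
tip [655.7   8.6 129. ]
tip [655.8   8.7 130.6]
foot [array([693.1,  10. ]), array([693. ,   8.3]), array([692.5,   9.4])] [691.6   9.2  24. ]
D col249 [(253, 230, 106), (253, 228, 105), (253, 228, 106), (253, 230, 107), (255, 232, 109), (251, 216, 95), (253, 232, 108), (253, 230, 108), (254, 234, 108), (174, 133, 89), (105, 100, 99), (252, 251, 252), (251, 251, 251), (250, 249, 250), (248, 247, 248), (244, 244, 245), (240, 239, 239), (233, 234, 236), (192, 163, 138), (250, 213, 94), (220, 159, 71), (144, 82, 54), (141, 81, 50), (113, 78, 56), (156, 131, 103), (152, 125, 99), (146, 119, 94)]
116 [49, 53, 45, 50, 49, 45, 42, 48, 66, 111, 109, 60, 59, 67, 66, 78, 96, 95, 83, 64, 60, 57, 67, 96, 108, 112, 116, 102, 55, 45, 47, 52, 48, 48, 43, 48]
122 [52, 49, 52, 46, 50, 91, 104, 108, 107, 103, 105, 109, 110, 112, 107, 109, 106, 108, 110, 106, 109, 106, 109, 111, 109, 107, 110, 106, 86, 76, 77, 45, 53, 51, 47, 46]
128 [53, 51, 67, 101, 102, 111, 108, 106, 98, 43, 63, 132, 230, 254, 251, 252, 252, 252, 252, 253, 205, 103, 73, 94, 105, 106, 104, 106, 106, 108, 95, 94, 176, 210, 207, 206]
134 [48, 46, 52, 99, 106, 104, 107, 95, 129, 237, 245, 245, 245, 247, 249, 250, 250, 248, 246, 244, 241, 239, 241, 230, 85, 102, 108, 103, 104, 100, 99, 71, 57, 70, 57, 53]
140 [51, 48, 50, 52, 47, 67, 90, 100, 102, 95, 101, 159, 238, 240, 237, 234, 235, 236, 235, 236, 222, 150, 86, 98, 99, 102, 101, 92, 76, 50, 44, 51, 49, 47, 48, 54]
112 654.0 659.8
120 654.8 657.9
130 655.8 655.6
140 656.8 653.3
148 657.6 651.4
112 [223.3 193.7]
116 [223.3 192.5]
120 [223.3 191.3]
124 [223.3 190.1]
128 [223.2 188.9]
132 [223.2 187.7]
136 [223.2 186.5]
140 [223.1 185.3]
posttop [215.9 182.4] [217.3 225.8]
```

```bash
python3 - <<'E'
from h import *; import pickle
D=pickle.load(open("vD.pkl","rb")); print(at(D,248,134,166))
to([470,346,205],81.4)
E
```

```text
[691.43856207   8.99997487 166.        ]
shift [265.4 339.7   3.8] tilt [-0.  0. -1.]
tool y at 91.3 turn rz 0.1728 q6 -1.593
```

```bash

python3 jog.py '[[22.1,28.3,0,0,0,0],[22.1,28.3,0,0,0,0],[22.1,28.3,0,0,0,0],[22.1,28.3,0,0,0,0],[22.1,28.3,0,0,0,0]]' |grep -E 'pos'
python3 jog.py '[[22.1,28.3,0,0,0,0],[22.1,28.3,0,0,0,0],[22.1,28.3,0,0,0,0],[22.1,28.3,0,0,0,0],[22.1,28.3,0,0,0,0]]' |grep -E 'pos'
python3 jog.py '[[22.1,28.3,0,0,0,0],[22.1,28.3,0,0,0,0],[0,0,0,0,0,0.087],[0,0,0,0,0,0.086],[0,0,0,0,0,0]]' 60 |grep -E 'pos'
python3 jog.py '[[0,0,0,0,0,0],[0,0,0,0,0,0]]' |grep -E 't:|pos'
cat > m.py <<'E'
from h import *
P=[]
for k in range(5): d=shot("wrist"); P.append(pose()[0])
m=np.mean(P,0); print(m.round(1))
p,_=fit(d,MP,14,(525,336.7,-8.6),blur=.8); q,_=fit(d,circ(35),15,(525,336.7,0),span=(4,4,0),blur=.8); h,_=fit(d,rect(100,18,-94),15,(525,336.7,-8.6),blur=.8); print(p,q,h,_)
for z in(16,8): print(pix(d,[*p[:2],z]).round(1))
# lens glass/rim: robust check by thresholding the dark rim
u=pix(d,[*q[:2],12]).round().astype(int); x0,y0=u-48
g=cv2.cvtColor(d["img"],cv2.COLOR_RGB2HSV)[y0:y0+96,x0:x0+96]; mk=(g[...,2]<110).astype(np.uint8)
cs,_=cv2.findContours(mk,cv2.RETR_EXTERNAL,cv2.CHAIN_APPROX_NONE); c=max(cs,key=cv2.contourArea); hull=cv2.convexHull(c); e=cv2.fitEllipse(hull); ctr=(x0+e[0][0],y0+e[0][1]); print(e,at(d,*ctr,10).round(1))
a=np.radians(p[2]); f=np.array([np.cos(a),np.sin(a)]); gp=p[:2]-60*f; print("grasp",gp)
e,R,o=pose(); print("shift from mean",R.inv().apply(np.r_[gp,20]-m).round(1)); to([*gp,20],90+p[2])
E
python3 m.py
```

```text
ee_pos: [628.4, 152.2, 208.8]
ee_pos: [514.8, 291.3, 208.9]
ee_pos: [470.0, 346.5, 208.9]
t: 19.22
ee_pos: [470.9, 345.6, 208.7]
[471.  345.5 208.5]
[525.12 332.18 -11.92] [524.42 338.63  -1.12] [525.68 338.14  -8.94] 218.1
[247.7 219. ]
[247.8 216.7]
((47.44812774658203, 46.50560760498047), (57.08336639404297, 61.31575393676758), 42.12831115722656) [523.8 337.9  10. ]
grasp [466.4137832  344.57274421]
shift from mean [  4.4  -1.6 188.5]
shift [  4.3  -1.6 188.5] tilt [-0. -0. -1.]
tool y at 81.38 turn rz 0.0576 q6 -0.808
```

```bash

python3 jog.py '[[6.1,1.1,40,0,0,0.005],[0,0,40,0,0,0],[0,0,40,0,0,0],[0,0,30,0,0,0],[0,0,20,0,0,0]]' 60 |grep -E 'pos'
python3 jog.py '[[0,0,12,0,0,0],[0,0,6,0,0,0],[0,0,0,0,0,0],[0,0,0,0,0,0]]' |grep -E 't:|pos|force'
python3 jog.py '[[0,0,0,0,0,0],[0,0,0,0,0,0],[0,0,0,0,0,0],[0,0,0,0,0,0],[0,0,0,0,0,0]]' 5 >/dev/null
python3 jog.py '[[0,0,0,0,0,0],[0,0,0,0,0,0],[0,0,0,0,0,0],[0,0,0,0,0,0],[0,0,0,0,0,0]]' |grep -E 'pos|wid|gra|ori'
python3 - <<'E'
from h import *
P=[]
for k in range(8): d=shot("wrist"); P.append(pose()[0])
print(np.mean(P,0).round(2)); to([0,0,0],0)
E
```

```text
ee_pos: [463.5, 346.7, 35.3]
t: 20.22
ee_pos: [465.5, 348.3, 21.3]
ft_force: [-0.3, -0.5, 0.9]
grasp_force: 0.0
ee_pos: [464.9, 347.9, 20.6]
orientation: [0.244, 3.132, 0.0]
width: 17.8
grasp_force: 30.0
[464.9  347.93  20.63]
shift [ 405.4 -415.7   20.6] tilt [ 1.e-04  1.e-04 -1.e+00]
tool y at 81.09 turn rz 1.4154 q6 -0.793
```

```bash

python3 jog.py '[[0,0,-8,0,0,0],[0,0,-15,0,0,0],[0,0,-25,0,0,0],[0,0,-25,0,0,0],[0,0,-25,0,0,0]]' |grep -E 'pos|wid'
python3 jog.py '[[0,0,-20,0,0,0],[0,0,-15,0,0,0],[0,0,-7,0,0,0],[0,0,0,0,0,0],[0,0,0,0,0,0]]' |grep -E 'pos|wid|ori|gras'
python3 - <<'E'
from h import *
P=[]
for k in range(6): d=shot("wrist"); P.append(pose()[0])
print(np.mean(P,0).round(2)); m=np.mean(P,0);R=pose()[1]; print(R.inv().apply(np.array([491.7,19.4,141.9])-m))
# droop check: lens rim position while held, level assumption
z=m[2]-12.6; f=np.array([.988,-.155]); L=m[:2]+60*f
print(L,fit(d,circ(35),z+7,(*L,0),span=(4,4,0),blur=.8),fit(d,rect(100,18,-94),z+7,(*L,-8.9),blur=.8), pix(d,[*L,z]))
E
```

```text
ee_pos: [464.4, 347.5, 119.3]
width: 17.7
ee_pos: [464.6, 347.7, 160.2]
orientation: [-0.244, -3.132, 0.0]
width: 17.9
grasp_force: 30.0
[464.29 347.46 159.34]
[ -77.88128637 -319.84329155   17.73221832]
[523.56658187 338.16077578] (array([512.4 , 332.28,   5.6 ]), np.float64(31.1)) (array([526.36, 337.94,  -8.99]), np.float64(158.6)) [251.75762006 328.43173561]
```

```bash

python3 jog.py '[[-3.2,-13.3,0,0,0,0],[-6.5,-26.65,0,0,0,0],[-6.5,-26.65,0,0,0,0],[-6.5,-26.65,0,0,0,0],[-6.5,-26.65,0,0,0,0]]' |grep -E 'pos'
python3 jog.py '[[-6.5,-26.65,0,0,0,0],[-6.5,-26.65,0,0,0,0],[-6.5,-26.65,0,0,0,0],[-6.5,-26.65,0,0,0,0],[-6.5,-26.65,0,0,0,0]]' |grep -E 'pos'
python3 jog.py '[[-6.5,-26.65,0,0,0,0],[-6.5,-26.65,0,0,0,0],[-3.2,-13.3,0,0,0,0],[0,0,0,0,0,0],[0,0,6,0,0,0]]' |grep -E 'pos'
python3 jog.py '[[0,0,6,0,0,0],[0,0,3,0,0,0],[0,0,0,0,0,0],[0,0,0,0,0,0],[0,0,0,0,0,0]]' |grep -E 't:|pos|wid|gras'
cat > e.py <<'E'
from h import *
P=[]
for k in range(10): s=shot("scene"); P.append(pose()[0])
m=np.mean(P,0);R=pose()[1]; print(m.round(2),"remaining",R.inv().apply(np.array([491.7,19.4,141.9])-m).round(2),R.as_matrix()[:,2].round(4),R.as_matrix()[:,1].round(3))
L=m+R.apply([-60,0,12.6]); print("lens",L.round(1))
t=shot("top")
for d,n in((s,"scene"),(t,"top")): print(n,pix(d,L).round(1),fit(d,circ(35),L[2]+(8 if n=="top" else 7),(*L[:2],0),span=(3,3,0),blur=.7),pix(d,[551,10.1,62]).round(1))
E
python3 e.py
```

```text
ee_pos: [474.7, 222.9, 160.2]
ee_pos: [486.1, 86.1, 160.3]
ee_pos: [492.6, 18.9, 155.0]
t: 24.25
ee_pos: [492.3, 20.5, 145.4]
width: 17.6
grasp_force: 30.0
[492.42  20.08 145.62] remaining [ 0.61 -0.78  3.72] [ 1.e-04 -0.e+00 -1.e+00] [ 0.155  0.988 -0.   ]
lens [551.7  10.8 133. ]
scene [241.6 174.1] (array([5.506e+02, 8.100e+00, 2.000e-02]), np.float64(199.9)) [241.6 194.1]
top [274.8 188.9] (array([541.42,  17.87,  -1.15]), np.float64(56.3)) [273.4 194.4]
```

```bash

python3 jog.py '[[0.6,-0.8,3.6,0,0,0],[0,0,0,0,0,0],[0,0,0,0,0,0],[0,0,0,0,0,0],[0,0,0,0,0,0]]' |grep -E 't:|pos|wid|gras'
python3 e.py
python3 - <<'E'
from h import *
s=shot("scene")
print("post/tip pred",pix(s,[655.8,9,129.3]).round(1))
g=s["img"].astype(int)[180:200,214:230]; h=cv2.cvtColor(s["img"],cv2.COLOR_RGB2HSV)[180:202,206:232]
m=((h[...,0]>14)&(h[...,0]<30)&(h[...,1]>110)&(h[...,2]>70)); print("\n".join("".join(".#"[int(v)] for v in r) for r in m))
for z in(123,126,129,132,135): print(z, fit(s,circ(35),z+8,(551,10.1,0),span=(3,3,0),blur=.7))
E
```

```text
t: 25.22
ee_pos: [491.6, 19.2, 141.9]
width: 17.8
grasp_force: 30.0
[491.65  19.24 141.92] remaining [-0.03  0.17  0.02] [ 1.e-04 -0.e+00 -1.e+00] [0.155 0.988 0.   ]
lens [550.9  10.  129.3]
scene [241.5 175. ] (array([549.95,   7.73,   2.3 ]), np.float64(201.7)) [241.6 194.1]
top [275.  189.5] (array([ 5.419e+02,  1.610e+01, -2.300e-01]), np.float64(52.6)) [273.4 194.4]
post/tip pred [222.1 188.9]
..........................
..........................
..........................
..........................
..........................
..........................
..........................
..........................
..........................
...............##.........
.............###..........
............###...........
......##...###............
......##..###.............
......#######.............
......#####...............
......######..............
.......####...............
..........................
.....................#....
..........................
..........................
123 (array([ 5.5997e+02,  1.4790e+01, -5.0000e-01]), np.float64(213.0))
126 (array([545.99,   5.15,   3.51]), np.float64(201.1))
129 (array([ 5.5108e+02,  8.4800e+00, -2.1000e-01]), np.float64(201.5))
132 (array([556.06,  11.53,   1.72]), np.float64(201.7))
135 (array([560.73,  14.91,  -3.89]), np.float64(202.0))
```

```bash
python3 -c "
from workcell import ctrl
print(ctrl.close_job())"
```

```text
the job is handed in; nothing more can be done
None
```

I stacked the plain plate and then the bushed plate on the base plate, to within about 2 mm, and handed in at about 26 s with the magnifier still held level: lens over the bushing to about 1–2 mm, rim middle at about 129 mm, my measured height of the pointer.

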